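Pack the tensioner service caddy

ROBOT

A 6-joint arm with a two-finger parallel gripper is mounted at the origin on the work surface. World frame = base frame: x ahead of the robot, y to its left, z up, the work surface at z = 0. Lengths are in m, angles in rad, forces in N, time in s.
With the tool pointing down it reaches from about 0.25 to 0.775 m from the base axis. Payload 4 kg.
Tool frame: the origin (TCP) lies midway between the tips of the shut fingers; the grasp point (between the pads) lies 19 mm behind it (robot.hold_point_z is the distance from the TCP to the grasp point, in m); z points along the fingers, y is the line along which they close (so a half turn about z gives the same grasp; the last joint's range is limited). The gripper opens to 94 mm and grips with 3 to 60 N. Pads are 16 mm wide; open, the fingers measure 119 mm over their backs; the gripper's body (75 mm by 177 mm) begins 78 mm behind the grasp point.
Start: joints at [-1.217, 0.087, 1.371, -0, 1.684, -0.103], TCP at [0.243, -0.494, 0.206] pointing down, gripper open.
Joint ranges: [-3.1, 3.1], [-0.76, 2.03], [0.27, 2.55], [-1.08, 4.22], [0.17, 2.65], [-2.57, 2.57]. Speed limits (rad/s): [2.79, 2.79, 3.14, 3.14, 3.14, 3.14].

INTERFACE

Orientations are given as [roll, pitch, yaw] about the fixed x, y, z axes, in that order (R = Rz(yaw) Ry(pitch) Rx(roll)).
In Python, from bench import readout, imaging, robot gives the robot as it stands.
- The arm moves only by the tool carry_out, never from a script. Its argument "motion" is text: rows parted by semicolons, each of 7 numbers parted by spaces: the shift along the tool's x, y, z each as a share of 200 mm, from -1 to 1, then the turn, a rotation vector about the tool's x, y, z each as a share of 120 degrees, from -1 to 1, then the opening, from 0 (shut) to 1 (fully open). A call has 1 to 12 rows; each row shifts and turns the commanded pose from where the row before left it, along the tool's axes as they then stand; what a row does not reach is not made up. A row lasts 1/8 s, in which the tool goes at most 62.5 mm and 10.7 degrees, less where a joint would pass 70% of its speed; a pose out of reach is approached as far as the arm can. A call with a number of a shift or a turn outside -1 to 1 is refused whole. A call with a gripper value outside its range is refused whole. The fingers move at their own pace and stop on an object; the grip force is fixed at half the most. Time passes only in rows, so rows that do not move let the fingers close. It gives the time, the measured TCP pose, the force, the opening and the grip force at its end, in the units of the state.
- readout.get_obs(): the state, without advancing time (a new reading comes with each control period).
- imaging.snapshot(name): name is "scene" or "top" or "wrist"; returns a dict with "pixels" (480x640x3 uint8, red, green, blue), "fx", "fy", "cx", "cy" (pixels), "R" (3x3) and "t" (3): a world point X has camera coordinates R X + t. Camera axes: x right, y down, z forward; pixel columns grow to the right and rows downward; lengths in m; the calibration is good to about 2 mm. A picture is of the moment at which its call begins. There is no depth.
- robot.close_job(): hands the job in; it is judged then, once.
The state is a dict: "time": time; "joint_positions": joint angles; "qvel": joint speeds; "joint_torque": joint torques, N m; "tool_pos": TCP position; "ee_rot": TCP orientation; "wrist_force": force on the tool from outside, world axes, zero at the start; "wrist_torque": the same for the moment, N m; "width": finger opening in m; "finger_force": force on a finger pad.
Only numpy, scipy, OpenCV 4.12 (cv2) and the standard library are available. Lean on these libraries where they do the work, as an engineer would, in place of code of your own. Each camera call takes 0.05 s, during which the arm holds its last target. There are 200 camera calls.

TASK

Pack the service caddy: lay the long black stud centred across the two forks of the cradle, stand the straight white roller upright in the small cup, and set the flanged bronze retainer flat, flange down, in the wide dish; only once the retainer is seated, stand the steel piston upright inside its bore, down on the dish floor. Leave the look-alikes (the short stud, the tapered roller and the plain bronze sleeve) where they are.

Things in the scene. Friction and masses are not known exactly. Their poses are not given: they have to be found in the camera images.
- long_stud: The long stud bolt, to be packed: black-oxide steel rod 16 mm in diameter and 150 mm long, threaded at both ends, 0.23 kg; it can roll. Origin at its middle on its axis (8 mm above what it lies on); x along the rod. At the start it lies on a mid-grey plastic mat whose top is 3 mm above the bench.
- roller: The straight bearing roller, to be packed: white ceramic cylinder, 34 mm in diameter from foot to top, 50 mm tall, upright, 0.145 kg. Origin at the centre of its underside, z up along its axis. At the start it stands on a mid-grey plastic mat whose top is 3 mm above the bench.
- retainer: The flanged seal retainer, to be packed: bronze ring 26 mm high, a 62 mm diameter flange (bottom 6 mm) with a 48 mm diameter hub above it, and a 38 mm bore right through, 0.22 kg. Origin at the centre of its underside, z up; lies flange down. At the start it lies on a mid-grey plastic mat whose top is 3 mm above the bench.
- piston: The tensioner piston, to be packed: scuffed steel cylinder with dark seal bands, 22 mm in diameter, 60 mm tall, upright, 0.18 kg. Origin at the centre of its underside, z up. At the start it stands on a mid-grey plastic mat whose top is 3 mm above the bench.
- short_stud: Look-alike to leave: black-oxide stud of the same 16 mm diameter but only 90 mm long. Origin at its middle on its axis, x along the rod. Same mat.
- taper_roller: Look-alike to leave: white ceramic tapered roller, 34 mm in diameter at the foot and 20 mm at the top, 50 mm tall. Origin at the centre of its underside. Same mat.
- sleeve: Look-alike to leave: plain bronze sleeve without flange, 48 mm in diameter, 38 mm bore, 26 mm high. Origin at the centre of its underside. Same mat, on which also lie, not to be packed, a 28 mm hex nut and a small green tin with a pale lid (42 mm across, 35 mm high).
- cradle: Nest of the long stud: aluminium strip 124 by 50 mm, a U fork at each end (16 mm thick, centred at x = +-51 mm), open between. The stud lies in both forks along the cradle's x: seats 22 mm, its axis 30 mm, prong tops 40 mm above the origin, 34 mm between prongs. Origin: centre of the underside. Fixed on the floor (4 mm above the bench) of the dark grey caddy.
- dish: Nest of the retainer: the wide shallow aluminium dish, 86 mm outside, 78 mm inside, inner floor 4 mm and rim 10 mm above the origin (centre of the underside). The caddy is a tray 310 by 210 mm with 22 mm walls; the three nests stand side by side in it in any order, about 100 mm apart. Fixed on the floor (4 mm above the bench) of the dark grey caddy.
- cup: Nest of the straight roller: the small round aluminium cup, 62 mm outside, 52 mm inside, inner floor 4 mm and rim 15 mm above the origin (centre of the underside). Fixed on the floor (4 mm above the bench) of the dark grey caddy.
Mind the look-alikes: they are no part of the job. What is shaped like the long_stud but blue or orange is not meant. Leave any turquoise look-alike of the roller alone.

How it is judged:
On the way, in this order (a step that is already met when the one before it is completed fails the run):
1. the flanged retainer lies flat in the dish, let go (horizontal distance between retainer and dish below 0.011 m and z of retainer in the frame of dish between 0.001 and 0.007 m and angle between retainer's own z axis and vertical below 0.08 rad and contact force between the fingers and retainer below 0.1 N), for 0.2 s.
2. the piston stands upright inside the seated retainer's bore, let go (horizontal distance between retainer and dish below 0.011 m and z of retainer in the frame of dish between 0.001 and 0.007 m and angle between retainer's own z axis and vertical below 0.08 rad and horizontal distance between piston and retainer below 0.0115 m and z of piston in the frame of dish below 0.007 m and angle between piston's own z axis and vertical below 0.1 rad and contact force between the fingers and piston below 0.1 N), for 0.2 s.
At the end, for the whole second after the job is handed in: Released, at rest: retainer flat on dish floor (11 mm of centre), piston upright on that floor in its bore (11.5 mm), straight roller upright in cup (12 mm), long stud on both fork seats (15 mm lengthwise, 12.5 mm sideways, 0.2 rad); look-alikes within 30 mm of their starts (horizontal distance between retainer and dish below 0.011 m and z of retainer in the frame of dish between 0.001 and 0.007 m and angle between retainer's own z axis and vertical below 0.08 rad and horizontal distance between piston and retainer below 0.0115 m and z of piston in the frame of dish below 0.007 m and angle between each of piston, roller's own z axis and vertical below 0.1 rad and horizontal distance between roller and cup below 0.012 m and z of roller in the frame of cup below 0.007 m and x of long_stud in the frame of cradle between -0.015 and 0.015 m and y of long_stud in the frame of cradle between -0.0125 and 0.0125 m and z of long_stud in the frame of cradle between 0.026 and 0.034 m and angle between the x axis of long_stud and the x axis of cradle, either way round below 0.2 rad and distance of each of short_stud, taper_roller, sleeve from where it was at the start of the episode below 0.03 m and linear speed of each of retainer, piston, roller, long_stud below 0.02 m/s and angular speed of each of retainer, piston, roller, long_stud below 0.2 rad/s); the robot touches nothing.
It also fails if it takes over 120 s, if anything falls off the work surface, if the arm or the gripper's body presses on something with over 40 N, if the wrist force passes 120 N, or if a joint passes its speed limit or range.

## Working session

There is one attempt and no reset: what is moved stays moved. The work goes in short steps, Python scripts to look and compute and a tool call to move; the robot and the scene stay as the last step left them, time stands still between calls to the robot, and variables do not carry over. Pictures are saved under pics/ and viewed, at most 17 in all, crops included, and the job is handed in when it is done.

Besides the shell and the picture viewer there is one more tool, called after "Emit:" by a JSON object that holds its "name" and its "arguments", one argument or row to a line. carry_out: Moves the arm, as the interface text tells. Its arguments: {"type":"object","properties":{"motion":{"type":"string"}},"required":["motion"]}

```bash
ls; mkdir -p pics
python3 - <<'E'
from bench import readout, imaging, robot
import cv2, numpy as np
for n in("top","scene"):
    s=imaging.snapshot(n); cv2.imwrite(f"pics/{n}0.png",s["pixels"][:,:,::-1]); np.savez(f"pics/{n}0.npz",**s)
    print(n,s["fx"],s["cx"],s["cy"],(-np.array(s["R"]).T@s["t"]).round(3),np.array(s["R"]).round(3).tolist())
o=readout.get_obs();print(o)
E
```

```text
pics
top 598.451298323523 317.2700758314214 235.5266632644309 [ 0.332 -0.059  1.358] [[0.021, -1.0, 0.002], [-0.998, -0.021, -0.06], [0.061, -0.001, -0.998]]
scene 464.8331744919729 314.43737522204106 240.08698024512242 [ 1.054 -0.445  0.837] [[0.507, 0.862, 0.01], [0.628, -0.362, -0.689], [-0.59, 0.356, -0.725]]
{'time': 0.1, 'joint_positions': array([-1.21713215e+00,  8.78623009e-02,  1.37207258e+00, -1.46439758e-05,
        1.68362034e+00, -1.03121555e-01]), 'qvel': array([ 0.0002665 , -0.00216974, -0.00239823, -0.00176851,  0.0005962 ,
        0.00017129]), 'joint_torque': array([ 2.43407565e-03, -3.41255128e+01, -3.03299546e+01,  7.18633784e-02,
        3.04032303e-02, -1.09226410e-04]), 'tool_pos': array([ 0.24239478, -0.49315496,  0.204447  ]), 'ee_rot': array([-3.13963901e+00, -1.87547790e-04,  4.56783912e-01]), 'wrist_force': array([-0.07455342,  0.19938398,  0.37608971]), 'wrist_torque': array([ 0.01347131, -0.00104585,  0.06507182]), 'finger_force': 0.0, 'width': 0.09404117008486228}
```

View pics/top0.png

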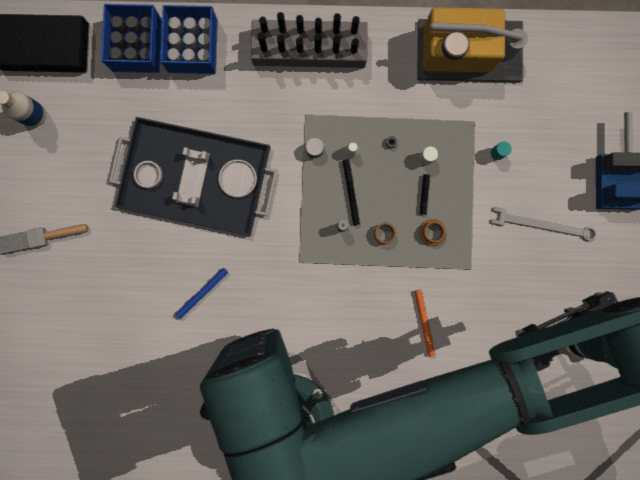

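View pics/scene0.png

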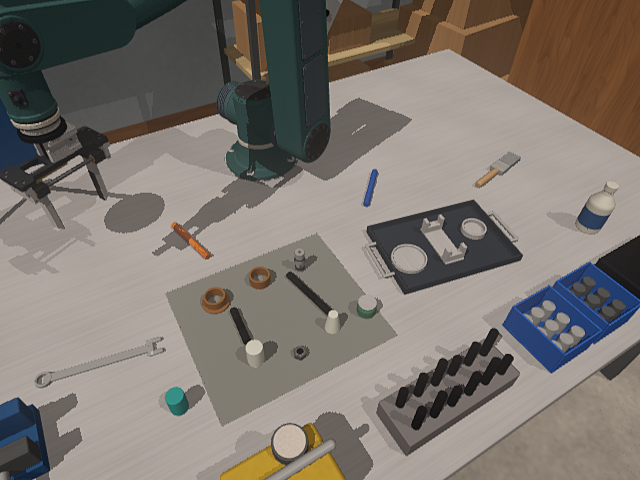

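The top picture shows these candidates:
- **Bronze rings:** (385,233) and (433,232).
- **White cylinders:** (352,147), (430,153), the tin (314,147) and a turquoise one (501,150).
- **Black rods:** (350,192) and (424,195), plus a blue one (201,293) and an orange one (425,323).
- **Piston:** (343,225).
- **Nests:** cup (148,175), cradle (191,177), dish (238,179).

My choice is the retainer at (433,232), the straight roller at (430,153), the long stud at (350,192) and the piston at (343,225). I'll check these in enlarged crops.

Run:
```python
import cv2
a=cv2.imread("pics/top0.png")
cv2.imwrite("pics/mat.png",cv2.resize(a[125:250,300:460],None,fx=4.8,fy=4.8,interpolation=cv2.INTER_CUBIC))
cv2.imwrite("pics/cad.png",cv2.resize(a[115:240,105:280],None,fx=4.5,fy=4.5,interpolation=cv2.INTER_CUBIC))
```

```text
(no output)
```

View pics/mat.png

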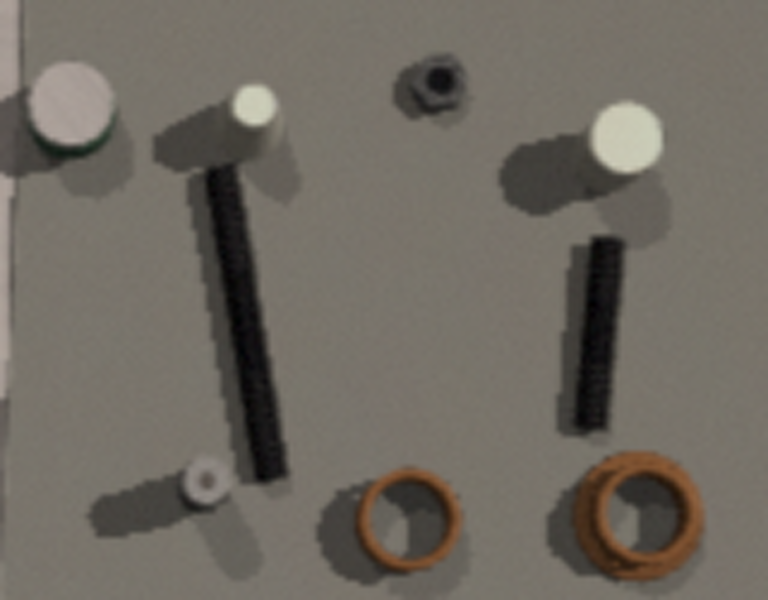

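View pics/cad.png

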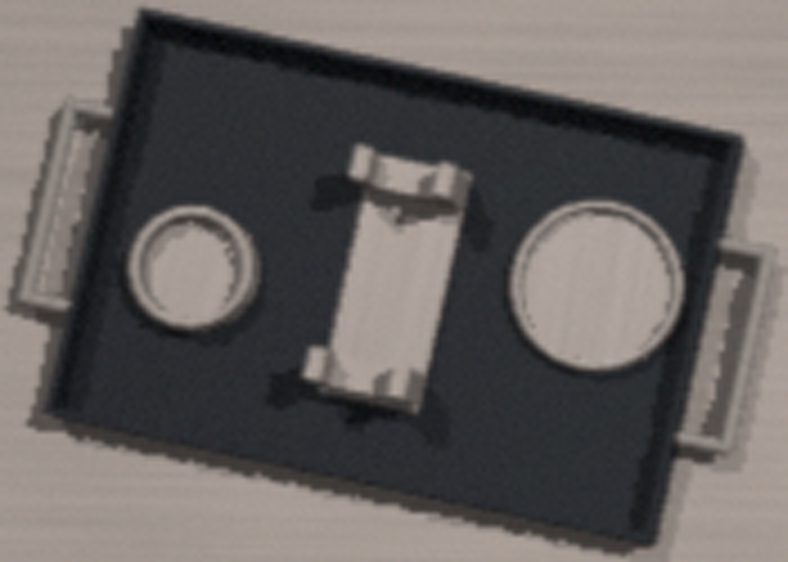

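The crops confirm the choice. The flanged ring is at crop (638,516), the full-width white top at (626,138), the long rod between (222,168) and (271,480), and the piston at (207,481). The caddy crop shows the cup rim at (193,268), the dish rim at (597,286) and the cradle centre near (380,270).

```bash
cat > h.py <<'E'
import numpy as np
from scipy.spatial.transform import Rotation as Ro
def world(s,u,v,z):
    R=np.array(s["R"]);c=-R.T@np.array(s["t"])
    d=R.T@np.array([(u-s["cx"])/s["fx"],(v-s["cy"])/s["fy"],1]);return c+d*(z-c[2])/d[2]
def crop(u,v,k,ou,ov): return (u+.5)/k-.5+ou,(v+.5)/k-.5+ov
def delta(o,p,yaw):
    "shares of a row needed to bring TCP to p with tool down at yaw (closing y axis heading = yaw+90)"
    R=Ro.from_euler('xyz',o["ee_rot"]); T=Ro.from_euler('xyz',[np.pi,0,yaw])
    return (R.inv().apply(np.array(p)-o["tool_pos"])/.2).round(3), ((R.inv()*T).as_rotvec()/np.radians(120)).round(3)
E
python3 - <<'E'
from h import *
s=dict(np.load("pics/top0.npz"))
M=lambda u,v,z:world(s,*crop(u,v,4.8,300,125),z).round(4)
C=lambda u,v,z:world(s,*crop(u,v,4.5,105,115),z).round(4)
print("retainer",M(638.5,516,.009));print("roller",M(626.5,138,.053));print("piston",M(207,481,.063))
a,b=M(222,168,.011),M(271,480,.011);print("stud",a,b,(a+b)/2,np.linalg.norm(a-b),np.degrees(np.arctan2(*(a-b)[1::-1])))
print("sleeve",M(410,520,.029),"taper",M(254,105,.053))
print("cup",C(193.5,268,.019),"dish",C(597,286,.014))
P=[C(u,v,.044) for u,v in((361,163),(441,178),(317,362),(395,378))];print("cradle",P,np.mean(P,0)); d=P[0]+P[1]-P[2]-P[3];print(np.degrees(np.arctan2(d[1],d[0])))
E=[C(355,200,.008),C(325,400,.008),C(418,412,.006),C(462,190,.008)];print(E)
E
```

```text
retainer [ 0.4271 -0.3213  0.009 ]
roller [ 0.5978 -0.3057  0.053 ]
piston [ 0.4351 -0.1155  0.063 ]
stud [ 0.588  -0.1222  0.011 ] [ 0.4403 -0.1478  0.011 ] [ 0.51415 -0.135    0.011  ] 0.14990213474130376 9.833061823338673
sleeve [ 0.4216 -0.2114  0.029 ] taper [ 0.6095 -0.1344  0.053 ]
cup [0.5439 0.3243 0.019 ] dish [0.5399 0.1228 0.014 ]
cradle [array([0.5938, 0.2367, 0.044 ]), array([0.5872, 0.1971, 0.044 ]), array([0.4948, 0.2549, 0.044 ]), array([0.4877, 0.2164, 0.044 ])] [0.540875 0.226275 0.044   ]
-10.698059061126035
[array([0.582 , 0.2472, 0.008 ]), array([0.4801, 0.2588, 0.008 ]), array([0.4752, 0.2122, 0.006 ]), array([0.5883, 0.1933, 0.008 ])]
```

Run:
```python
from h import *
from bench import readout
o=readout.get_obs(); print(delta(o,[.427,-.321,.10],0))
```

```text
(array([ 1.208, -0.364,  0.523]), array([-0.001,  0.   ,  0.218]))
```

Emit:
{"name": "carry_out", "arguments": {
  "motion": "0.2 -0.06 0.08 0 0 0 1; 0.2 -0.06 0.08 0 0 0 1; 0.2 -0.06 0.08 0 0 0 1; 0.2 -0.06 0.08 0 0 0 1; 0.2 -0.06 0.08 0 0 0 1; 0.2 -0.06 0.08 0 0 0 1; 0 0 0 0 0 0.073 1; 0 0 0 0 0 0.073 1; 0 0 0 0 0 0.073 1; 0 0 0 0 0 0 1"
}}

```text
time: 1.35
tool_pos: [0.426, -0.3229, 0.1089]
ee_rot: [-3.141, 0.001, 0.0]
wrist_force: [-0.2, 1.6, 0.5]
width: 0.0938
finger_force: 0.0
```

Run:
```python
from h import *
from bench import readout,imaging
import cv2
o=readout.get_obs(); print(o["tool_pos"],o["ee_rot"],o["wrist_force"],delta(o,[.427,-.321,.013],0))
s=imaging.snapshot("wrist");cv2.imwrite("pics/w1.png",s["pixels"][:,:,::-1]);np.savez("pics/w1.npz",**s)
print((-np.array(s["R"]).T@s["t"]).round(3))
```

```text
[ 0.42598157 -0.32285897  0.10893092] [-3.14091669e+00  8.34585246e-04  5.01912366e-05] [-0.24695159  1.64447985  0.5450757 ] (array([ 0.005, -0.009,  0.48 ]), array([-0.,  0.,  0.]))
[ 0.5   -0.322  0.288]
```

View pics/w1.png

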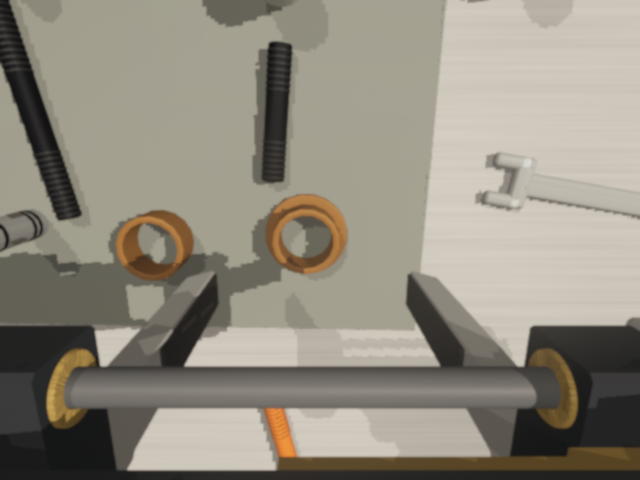

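The wrist view shows the flanged retainer at (306,235) between the fingers, offset slightly from the midline at about x=312. The sleeve is at (155,245), clear of the left finger. I'll compare this with the top-camera estimate.

Run:
```python
from h import *
s=dict(np.load("pics/w1.npz"))
print(world(s,306,240,.029),world(s,306.5,233,.009),s["fx"])
```

```text
[ 0.43036817 -0.31788946  0.029     ] [ 0.43041102 -0.31795651  0.009     ] 385.3297893281956
```

Emit:
{"name": "carry_out", "arguments": {
  "motion": "0.015 -0.015 0.16 0 0 0 1; 0 0 0.16 0 0 0 1; 0 0 0.12 0 0 0 1; 0 0 0.04 0 0 0 1; 0 0 0 0 0 0 1; 0 0 0 0 0 0 0; 0 0 0 0 0 0 0; 0 0 0 0 0 0 0; 0 0 0 0 0 0 0; 0 0 0 0 0 0 0; 0 0 0 0 0 0 0"
}}

```text
time: 2.78
tool_pos: [0.4293, -0.3198, 0.0136]
ee_rot: [-3.141, 0.0, -0.002]
wrist_force: [-0.7, 1.3, 1.8]
width: 0.0475
finger_force: 30.0
```

Emit:
{"name": "carry_out", "arguments": {
  "motion": "0 0 -0.25 0 0 0 0; 0 0 -0.25 0 0 0 0; 0.07 -0.276 0 0 0 0 0; 0.07 -0.276 0 0 0 0 0; 0.07 -0.276 0 0 0 0 0; 0.07 -0.276 0 0 0 0 0; 0.07 -0.276 0 0 0 0 0; 0.07 -0.276 0 0 0 0 0; 0.07 -0.276 0 0 0 0 0; 0.063 -0.276 0 0 0 0 0; 0 0 0 0 0 0 0; 0 0 0 0 0 0 0"
}}

```text
time: 4.28
tool_pos: [0.5401, 0.1208, 0.1126]
ee_rot: [3.14, 0.002, -0.001]
wrist_force: [-0.3, -0.2, -2.5]
width: 0.0476
finger_force: 30.0
```

Run:
```python
from h import *
from bench import readout,imaging
import cv2
o=readout.get_obs(); print(o["tool_pos"],o["ee_rot"],o["wrist_force"],o["joint_positions"],delta(o,[.540,.1228,.0195],0))
s=imaging.snapshot("wrist");cv2.imwrite("pics/w2.png",s["pixels"][:,:,::-1]);np.savez("pics/w2.npz",**s)
```

```text
[0.54013924 0.12078482 0.11256276] [ 3.14021602e+00  1.56870018e-03 -1.31527615e-03] [-0.25258931 -0.16466731 -2.46228139] [ 1.18308512e-01  1.32746126e-01  1.50610163e+00 -1.18218383e-03
  1.50446671e+00  1.69049841e+00] (array([ 0.   , -0.011,  0.465]), array([ 0.001,  0.001, -0.001]))
```

View pics/w2.png

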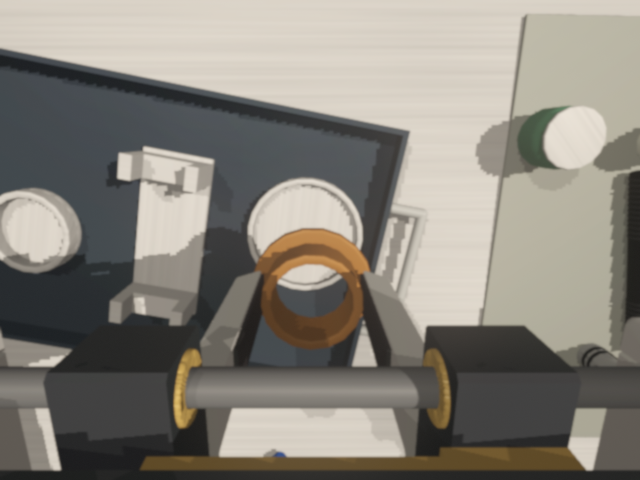

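The retainer is held level. The dish rim is centred at (305,234), clear of the walls.

Run:
```python
from h import *
s=dict(np.load("pics/w2.npz"))
print("dish",world(s,305.5,234,.014))
print("prongs",[world(s,u,v,.044).round(4) for u,v in((126,165),(186,178))], "cup right/top/bot",[world(s,u,v,.019).round(4) for u,v in((81,233),(36,187),(36,273))])
```

```text
dish [0.54406427 0.12621295 0.014     ]
prongs [array([0.5966, 0.2389, 0.044 ]), array([0.5884, 0.2017, 0.044 ])] cup right/top/bot [array([0.5461, 0.2894, 0.019 ]), array([0.5796, 0.3161, 0.019 ]), array([0.5153, 0.3277, 0.019 ])]
```

Emit:
{"name": "carry_out", "arguments": {
  "motion": "0.01 -0.019 0.15 0 0 0 0; 0 0 0.15 0 0 0 0; 0 0 0.1 0 0 0 0; 0 0 0.045 0 0 0 0; 0 0 0.02 0 0 0 0; 0 0 0 0 0 0 0; 0 0 0 0 0 0 0.68; 0 0 0 0 0 0 0.68; 0 0 0 0 0 0 0.68; 0 0 0 0 0 0 0.68"
}}

```text
time: 5.58
tool_pos: [0.5429, 0.1251, 0.0208]
ee_rot: [3.142, -0.001, -0.002]
wrist_force: [-0.6, -0.1, -0.2]
width: 0.0642
finger_force: 0.0
```

Emit:
{"name": "carry_out", "arguments": {
  "motion": "0 0 -0.1 0 0 0 0.68; 0 0 -0.25 0 0 0 0.68; 0 0 -0.25 0 0 0 0.68; -0.106 0.239 0 0 0 0 0.6; -0.106 0.239 0 0 0 0 0.6; -0.106 0.239 0 0 0 0 0.6; -0.106 0.239 0 0 0 0 0.6; -0.106 0.239 0 0 0 0 0.6; 0 0 0 0 0 -0.0833 0.6; 0 0 0 0 0 -0.0833 0.6; 0 0 0 0 0 -0.0833 0.6; 0 0 0 0 0 -0.0833 0.6"
}}

```text
time: 7.08
tool_pos: [0.4362, -0.1139, 0.1406]
ee_rot: [3.141, -0.0, 0.702]
wrist_force: [0.5, -0.4, 0.4]
width: 0.0565
finger_force: 0.0
```

Emit:
{"name": "carry_out", "arguments": {
  "motion": "0 0 0 0 0 -0.0833 0.6; 0 0 0 0 0 -0.0833 0.6; 0 0 0 0 0 -0.0833 0.6; 0 0 0 0 0 -0.0833 0.6; 0 0 0 0 0 -0.0833 0.6; 0 0 0 0 0 -0.0833 0.6; 0 0 0 0 0 0 0.6"
}}

```text
time: 7.95
tool_pos: [0.4362, -0.1137, 0.1405]
ee_rot: [3.141, 0.0, 1.741]
wrist_force: [-0.7, -0.7, -0.6]
width: 0.0569
finger_force: 0.0
```

Run:
```python
from h import *
from bench import readout,imaging
import cv2
o=readout.get_obs(); print(o["tool_pos"],o["ee_rot"],delta(o,[.437,-.114,.036],1.742))
s=imaging.snapshot("wrist");np.savez("pics/w3.npz",**s)
t=imaging.snapshot("top")
a=s["pixels"][:,:,::-1]; b=cv2.resize(t["pixels"][115:240,105:280,::-1],None,fx=3,fy=3,interpolation=cv2.INTER_CUBIC)
im=np.zeros((600,800,3),np.uint8); im[:375,:525]=b; im[375:,:]=0
cv2.imwrite("pics/w3.png",a);cv2.imwrite("pics/t3.png",b)
```

```text
[ 0.43623233 -0.11372198  0.14054628] [3.14139074e+00 1.68627316e-04 1.74083192e+00] (array([-0.002,  0.003,  0.523]), array([ 0.   ,  0.   , -0.001]))
```

View pics/w3.png

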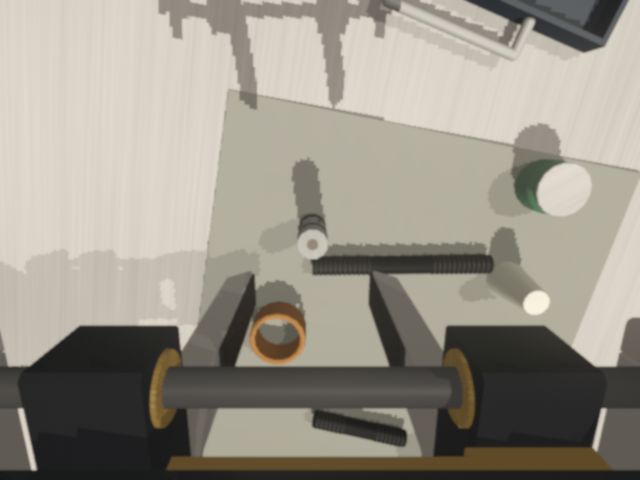

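View pics/t3.png

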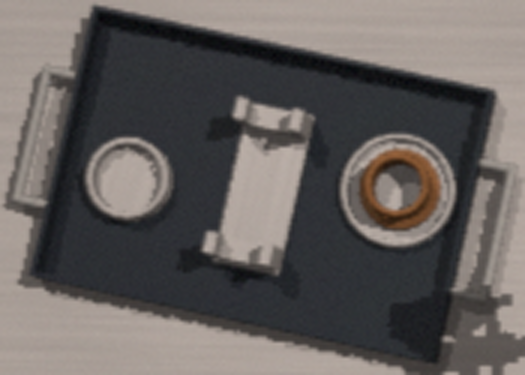

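The top crop shows the retainer flat in the dish, at (401,189) against the dish centre (398,190). The wrist view shows the piston top at (312,244) and the stud from (314,266) to (492,264).

Run:
```python
from h import *
s=dict(np.load("pics/w3.npz"));t=dict(np.load("pics/top0.npz"))
print("piston",world(s,312.5,244,.063));a,b=world(s,314,266,.011),world(s,492,264,.011);print("stud",a,b,(a+b)/2)
R=lambda u,v,z:world(t,*crop(u,v,3,105,115),z).round(4)
print("retainer",R(401,190,.014),R(401,187,.034))
```

```text
piston [ 0.43718547 -0.11111967  0.063     ]
stud [ 0.44441552 -0.1442252   0.011     ] [ 0.59200183 -0.11700005  0.011     ] [ 0.51820867 -0.13061263  0.011     ]
retainer [0.5403 0.1204 0.014 ] [0.5394 0.1178 0.034 ]
```

Emit:
{"name": "carry_out", "arguments": {
  "motion": "0 0 0.2 0 0 0 0.6; 0 0 0.18 0 0 0 0.6; 0 0 0.1 0 0 0 0.6; 0 0 0.04 0 0 0 0.6; 0 0 0 0 0 0 0.6; 0 0 0 0 0 0 0; 0 0 0 0 0 0 0; 0 0 0 0 0 0 0; 0 0 0 0 0 0 0; 0 0 0 0 0 0 0; 0 0 0 0 0 0 0"
}}

```text
time: 9.43
tool_pos: [0.4365, -0.1139, 0.0368]
ee_rot: [3.141, 0.0, 1.743]
wrist_force: [0.1, 0.8, 1.7]
width: 0.0219
finger_force: 30.0
```

Emit:
{"name": "carry_out", "arguments": {
  "motion": "0 0 -0.25 0 0 0 0; 0 0 -0.25 0 0 0 0; 0.18 0.121 0 0 0 0 0; 0.18 0.121 0 0 0 0 0; 0.18 0.121 0 0 0 0 0; 0.18 0.121 0 0 0 0 0; 0.18 0.121 0 0 0 0 0; 0.18 0.121 0 0 0 0 0; 0 0 0 0 0 0 0; 0 0 0 0 0 0 0"
}}

```text
time: 10.68
tool_pos: [0.5417, 0.1235, 0.1355]
ee_rot: [-3.139, 0.001, 1.743]
wrist_force: [-0.1, -0.4, -1.9]
width: 0.021
finger_force: 30.0
```

Run:
```python
from h import *
from bench import readout,imaging
import cv2
o=readout.get_obs(); print(o["tool_pos"],o["ee_rot"],o["width"],delta(o,[.5425,.1243,.0425],1.742))
s=imaging.snapshot("wrist");np.savez("pics/w4.npz",**s);cv2.imwrite("pics/w4.png",s["pixels"][:,:,::-1])
```

```text
[0.54165931 0.12349097 0.13550848] [-3.13938838e+00  6.26276115e-04  1.74304161e+00] 0.02103573930433202 (array([0.004, 0.006, 0.465]), array([-0.001,  0.   ,  0.   ]))
```

View pics/w4.png

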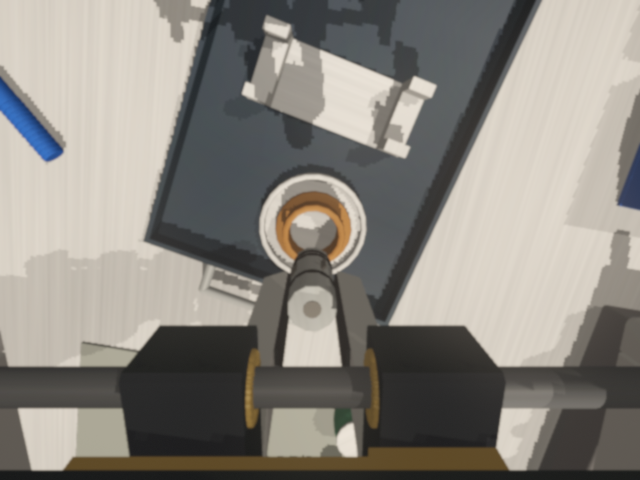

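The retainer is seated in the dish, with its hub top near (314,232). The piston hangs upright, with its foot near (313,260).

Run:
```python
from h import *
s=dict(np.load("pics/w4.npz"))
print("hub",world(s,314.5,232,.034),"dish",world(s,313,224,.014),"pist top",world(s,312,309,.162))
print("prongs",[world(s,u,v,.044).round(4) for u,v in((277,24),(249,91),(424,86),(396,150))])
```

```text
hub [0.54354174 0.1288794  0.034     ] dish [0.54220896 0.1302957  0.014     ] pist top [0.54206296 0.12622739 0.162     ]
prongs [array([0.496 , 0.2608, 0.044 ]), array([0.4838, 0.2181, 0.044 ]), array([0.5967, 0.2411, 0.044 ]), array([0.5879, 0.1979, 0.044 ])]
```

Emit:
{"name": "carry_out", "arguments": {
  "motion": "0.004 0.006 0.15 0 0 0 0; 0 0 0.1 0 0 0 0; 0 0 0.08 0 0 0 0; 0 0 0.06 0 0 0 0; 0 0 0.04 0 0 0 0; 0 0 0.025 0 0 0 0; 0 0 0.009 0 0 0 0; 0 0 0 0 0 0 0; 0 0 0 0 0 0 0"
}}

```text
time: 11.85
tool_pos: [0.5437, 0.125, 0.0441]
ee_rot: [3.141, 0.0, 1.743]
wrist_force: [-0.3, 0.0, -1.1]
width: 0.0215
finger_force: 30.0
```

Emit:
{"name": "carry_out", "arguments": {
  "motion": "0 0 0.009 0 0 0 0; 0 0 0 0 0 0 0; 0 0 0 0 0 0 0.5; 0 0 0 0 0 0 0.5; 0 0 0 0 0 0 0.5; 0 0 0 0 0 0 0.5; 0 0 -0.1 0 0 0 0.5; 0 0 -0.2 0 0 0 0.5; 0 0 -0.2 0 0 0 0.5; 0 0 0 0 0 0 0.5"
}}

```text
time: 13.1
tool_pos: [0.5459, 0.1252, 0.1464]
ee_rot: [3.133, 0.001, 1.743]
wrist_force: [0.3, 0.6, -0.3]
width: 0.0468
finger_force: 0.0
```

Run:
```python
from h import *
from bench import readout,imaging
import cv2
o=readout.get_obs(); print(o["tool_pos"],o["ee_rot"],delta(o,[.599,-.3035,.12],1.743))
s=imaging.snapshot("wrist");np.savez("pics/w5.npz",**s);cv2.imwrite("pics/w5.png",s["pixels"][:,:,::-1])
```

```text
[0.5459485  0.12522247 0.14638454] [3.13266298e+00 5.03057304e-04 1.74276390e+00] (array([-2.157, -0.107,  0.132]), array([ 0.004,  0.   , -0.   ]))
```

View pics/w5.png

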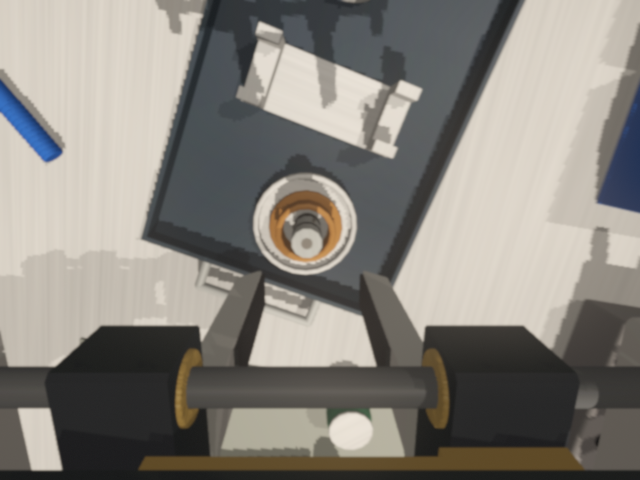

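The piston stands upright in the bore at (306,240). Next is the straight roller, closing along world y because the short stud lies on its −x side.

Emit:
{"name": "carry_out", "arguments": {
  "motion": "-0.27 -0.013 0 0.004 0 0 0.6; -0.27 -0.013 0 0 0 0 0.6; -0.27 -0.013 0 0 0 0 0.6; -0.27 -0.013 0 0 0 0 0.6; -0.27 -0.013 0 0 0 0 0.6; -0.27 -0.013 0 0 0 0 0.6; -0.27 -0.013 0 0 0 0 0.6; -0.267 -0.013 0 0 0 0 0.6; 0 0 0 0 0 0.0832 0.6; 0 0 0 0 0 0.0832 0.6; 0 0 0 0 0 0.0832 0.6; 0 0 0 0 0 0.0832 0.6"
}}

```text
time: 14.65
tool_pos: [0.5956, -0.3032, 0.1389]
ee_rot: [-3.13, 0.005, 1.04]
wrist_force: [0.4, -0.4, -0.6]
width: 0.0563
finger_force: 0.0
```

Emit:
{"name": "carry_out", "arguments": {
  "motion": "0 0 0 0 0 0.0832 0.7; 0 0 0 0 0 0.0832 0.7; 0 0 0 0 0 0.0832 0.7; 0 0 0 0 0 0.0832 0.7; 0 0 0 0 0 0.0832 0.7; 0 0 0 0 0 0.0832 0.7; 0 0 0 0 0 0 0.7; 0 0 0 0 0 0 0.7"
}}

```text
time: 15.65
tool_pos: [0.5962, -0.3034, 0.1405]
ee_rot: [3.141, 0.01, 0.003]
wrist_force: [0.1, 0.5, 0.8]
width: 0.0656
finger_force: 0.0
```

Run:
```python
from h import *
from bench import readout,imaging
import cv2
o=readout.get_obs(); print(o["tool_pos"],o["ee_rot"],delta(o,[.5995,-.304,.021],0))
s=imaging.snapshot("wrist");np.savez("pics/w6.npz",**s);cv2.imwrite("pics/w6.png",s["pixels"][:,:,::-1])
```

```text
[ 0.59617819 -0.30337116  0.1405039 ] [3.14143079e+00 1.02864741e-02 2.68937894e-03] (array([0.023, 0.003, 0.597]), array([0.   , 0.005, 0.001]))
```

View pics/w6.png

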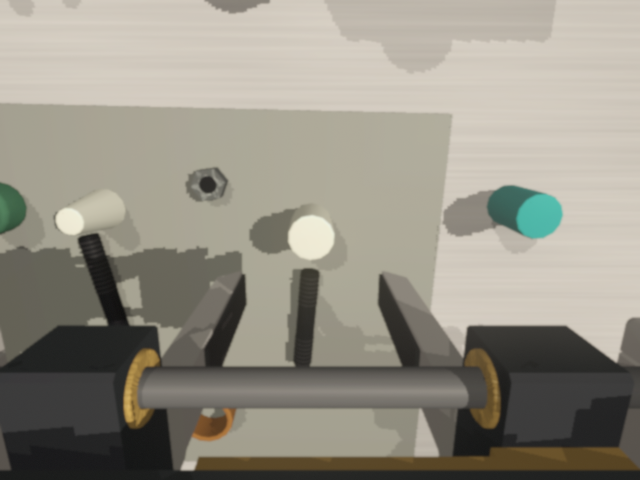

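The straight roller's top is at (311,237), centred between the fingers with both finger paths clear.

Emit:
{"name": "carry_out", "arguments": {
  "motion": "0.023 0.003 0.2 0 0.005 0 0.7; 0 0 0.2 0 0 0 0.7; 0 0 0.13 0 0 0 0.7; 0 0 0.06 0 0 0 0.7; 0 0 0 0 0 0 0.7; 0 0 0 0 0 0 0; 0 0 0 0 0 0 0; 0 0 0 0 0 0 0; 0 0 0 0 0 0 0; 0 0 0 0 0 0 0; 0 0 0 0 0 0 0"
}}

```text
time: 17.08
tool_pos: [0.6016, -0.3043, 0.0249]
ee_rot: [3.14, -0.003, 0.0]
wrist_force: [-1.0, 1.6, 5.2]
width: 0.0332
finger_force: 30.0
```

Emit:
{"name": "carry_out", "arguments": {
  "motion": "0 0 -0.25 0 0 0 0; 0 0 -0.25 0 0 0 0; -0.025 -0.28 0 0 0 0 0; -0.025 -0.28 0 0 0 0 0; -0.025 -0.28 0 0 0 0 0; -0.025 -0.28 0 0 0 0 0; -0.025 -0.28 0 0 0 0 0; -0.025 -0.28 0 0 0 0 0; -0.025 -0.28 0 0 0 0 0; -0.025 -0.28 0 0 0 0 0; -0.025 -0.28 0 0 0 0 0; -0.025 -0.28 0 0 0 0 0"
}}

```text
time: 18.58
tool_pos: [0.5502, 0.2568, 0.1218]
ee_rot: [3.139, -0.001, -0.0]
wrist_force: [0.5, -0.0, -1.5]
width: 0.0332
finger_force: 30.0
```

Emit:
{"name": "carry_out", "arguments": {
  "motion": "-0.028 -0.34 0 0 0 0 0; 0 0 0 0 0 0 0; 0 0 0 0 0 0 0"
}}

```text
time: 18.95
tool_pos: [0.5453, 0.3173, 0.1216]
ee_rot: [3.138, -0.001, 0.001]
wrist_force: [-0.8, 0.0, -1.9]
width: 0.0333
finger_force: 30.0
```

Run:
```python
from h import *
from bench import readout,imaging
import cv2
o=readout.get_obs(); print(o["tool_pos"],o["ee_rot"],delta(o,[.5455,.3255,.0305],0))
s=imaging.snapshot("wrist");np.savez("pics/w7.npz",**s);cv2.imwrite("pics/w7.png",s["pixels"][:,:,::-1])
```

```text
[0.54529012 0.31733852 0.12163305] [ 3.13801137e+00 -8.30744693e-04  7.57125430e-04] (array([ 0.001, -0.042,  0.456]), array([ 0.002, -0.   ,  0.   ]))
```

View pics/w7.png

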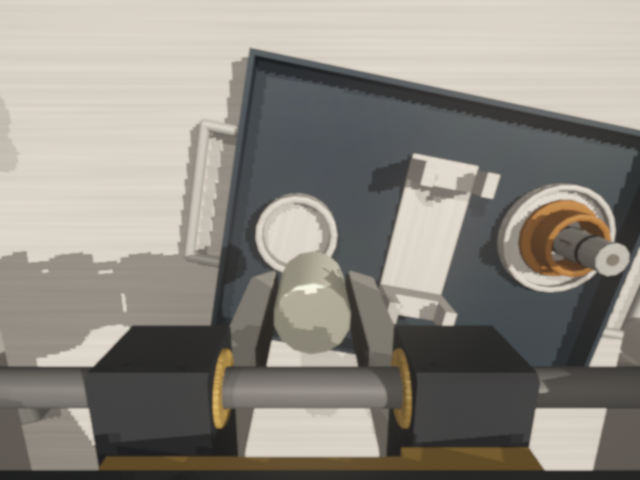

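The cup rim centre is near (296,234) and the roller is held upright. The piston and retainer are undisturbed.

Run:
```python
from h import *
s=dict(np.load("pics/w7.npz"))
print("cup",world(s,296.5,234,.019),"prongs",[world(s,u,v,.044).round(4) for u,v in((429,172),(490,184))])
```

```text
cup [0.54841323 0.32935428 0.019     ] prongs [array([0.5969, 0.2408, 0.044 ]), array([0.589 , 0.1996, 0.044 ])]
```

Emit:
{"name": "carry_out", "arguments": {
  "motion": "0 -0.043 0.14 0 0 0 0; 0 0 0.12 0 0 0 0; 0 0 0.1 0 0 0 0; 0 0 0.06 0 0 0 0; 0 0 0.03 0 0 0 0; 0 0 0 0 0 0 0; 0 0 0 0 0 0 0"
}}

```text
time: 19.88
tool_pos: [0.5466, 0.3267, 0.034]
ee_rot: [3.141, -0.004, 0.0]
wrist_force: [0.5, 1.7, -1.3]
width: 0.0328
finger_force: 30.0
```

Emit:
{"name": "carry_out", "arguments": {
  "motion": "0 0 0.01 0 0 0 0; 0 0 0.008 0 0 0 0; 0 0 0 0 0 0 0; 0 0 0 0 0 0 0"
}}

```text
time: 20.38
tool_pos: [0.5461, 0.3266, 0.0299]
ee_rot: [3.141, -0.003, 0.0]
wrist_force: [-0.8, -0.6, 0.9]
width: 0.0336
finger_force: 30.0
```

Emit:
{"name": "carry_out", "arguments": {
  "motion": "0 0 0 0 0 0 0.55; 0 0 0 0 0 0 0.55; 0 0 0 0 0 0 0.55; 0 0 -0.1 0 0 0 0.55; 0 0 -0.25 0 0 0 0.55; 0 0 -0.2 0 0 0 0.55; -0.02 0.28 0 0 0 0 0.55; -0.02 0.28 0 0 0 0 0.55; -0.02 0.28 0 0 0 0 0.55; -0.02 0.28 0 0 0 0 0.55; -0.02 0.28 0 0 0 0 0.55; -0.02 0.28 0 0 0 0 0.55"
}}

```text
time: 21.88
tool_pos: [0.5219, -0.0113, 0.1419]
ee_rot: [3.14, -0.005, 0.0]
wrist_force: [1.6, 0.7, -0.6]
width: 0.0515
finger_force: 0.0
```

Emit:
{"name": "carry_out", "arguments": {
  "motion": "-0.015 0.3 0 0 0 0 0.55; -0.015 0.3 0 0 0 0 0.55; 0 0 0 0 0 -0.082 0.55; 0 0 0 0 0 0 0.55; 0 0 0 0 0 0 0.55"
}}

```text
time: 22.5
tool_pos: [0.516, -0.129, 0.1409]
ee_rot: [3.139, -0.003, 0.171]
wrist_force: [-0.4, -0.0, -1.2]
width: 0.0519
finger_force: 0.0
```

Run:
```python
from h import *
from bench import readout,imaging
import cv2
o=readout.get_obs(); print(o["tool_pos"],o["ee_rot"],o["joint_positions"],delta(o,[.516,-.1335,.007],.1716))
s=imaging.snapshot("wrist");np.savez("pics/w8.npz",**s)
t=imaging.snapshot("top")
b=cv2.resize(t["pixels"][115:240,105:280,::-1],None,fx=3,fy=3,interpolation=cv2.INTER_CUBIC)
im=np.zeros((480,800,3),np.uint8); im[:,:420]=s["pixels"][:,110:530,::-1]; im[:375,420:]=b[:,:380]
cv2.imwrite("pics/w8.png",im)
```

```text
[ 0.51602021 -0.12900277  0.14086698] [ 3.13913955e+00 -3.09830133e-03  1.70549798e-01] [-3.51200955e-01  6.57600543e-02  1.52193315e+00 -5.82656607e-04
  1.54999077e+00  1.04906036e+00] (array([-0.006,  0.021,  0.669]), array([ 0.001, -0.001, -0.001]))
```

View pics/w8.png

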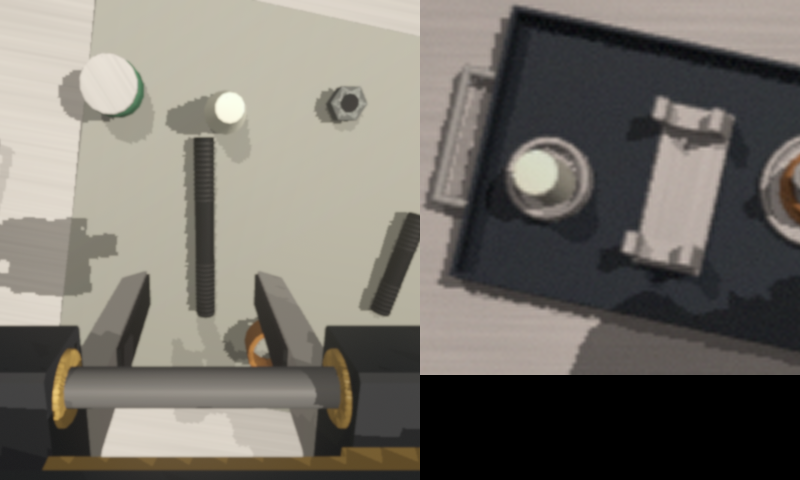

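The roller stands upright in the cup. The stud lies along the tool's x, from (313,140) to (315,315) in the full wrist image, between the fingers.

Emit:
{"name": "carry_out", "arguments": {
  "motion": "-0.006 0.021 0.2 0 0 0 0.55; 0 0 0.2 0 0 0 0.55; 0 0 0.15 0 0 0 0.55; 0 0 0.08 0 0 0 0.55; 0 0 0.03 0 0 0 0.55; 0 0 0 0 0 0 0.55; 0 0 0 0 0 0 0.55"
}}

```text
time: 23.48
tool_pos: [0.5167, -0.1344, 0.0095]
ee_rot: [3.138, -0.004, 0.172]
wrist_force: [0.0, -0.3, -0.0]
width: 0.0514
finger_force: 0.0
```

Run:
```python
from h import *
s=dict(np.load("pics/w8.npz"))
a,b=world(s,313,139,.011),world(s,315,316,.011);print(a,b,(a+b)/2)
```

```text
[ 0.58784724 -0.11705965  0.011     ] [ 0.44063372 -0.14449723  0.011     ] [ 0.51424048 -0.13077844  0.011     ]
```

Down another 3.5 mm, then close.

Emit:
{"name": "carry_out", "arguments": {
  "motion": "0 0 0.017 0 0 0 0.55; 0 0 0 0 0 0 0.55; 0 0 0 0 0 0 0; 0 0 0 0 0 0 0; 0 0 0 0 0 0 0; 0 0 0 0 0 0 0; 0 0 0 0 0 0 0; 0 0 0 0 0 0 0"
}}

```text
time: 24.48
tool_pos: [0.5155, -0.1339, 0.0045]
ee_rot: [3.14, -0.002, 0.172]
wrist_force: [-0.6, 1.0, 0.2]
width: 0.0151
finger_force: 30.0
```

Emit:
{"name": "carry_out", "arguments": {
  "motion": "0 0 -0.25 0 0 0 0; 0 0 -0.3 0 0 0 0; 0 0 0 0 0 0.0857 0; 0 0 0 0 0 0.0857 0; -0.03 -0.257 0 0 0 0 0; -0.03 -0.257 0 0 0 0 0; -0.03 -0.257 0 0 0 0 0; -0.03 -0.257 0 0 0 0 0; -0.03 -0.257 0 0 0 0 0; -0.03 -0.257 0 0 0 0 0; -0.028 -0.256 0 0 0 0 0; 0 0 0 0 0 0 0"
}}

```text
time: 25.98
tool_pos: [0.5405, 0.2304, 0.113]
ee_rot: [3.141, -0.001, -0.182]
wrist_force: [-0.3, -0.2, -2.4]
width: 0.0148
finger_force: 30.0
```

Emit:
{"name": "carry_out", "arguments": {
  "motion": "0 0 0 0 0 0 0; 0 0 0 0 0 0 0"
}}

```text
time: 26.22
tool_pos: [0.5413, 0.2259, 0.1138]
ee_rot: [3.14, -0.002, -0.189]
wrist_force: [-0.3, 0.0, -2.0]
width: 0.0151
finger_force: 30.0
```

Run:
```python
from h import *
from bench import readout,imaging
import cv2
o=readout.get_obs(); print(o["tool_pos"],o["ee_rot"],o["width"],delta(o,[.5415,.227,.030],-.187))
s=imaging.snapshot("wrist");np.savez("pics/w9.npz",**s);cv2.imwrite("pics/w9.png",s["pixels"][:,:,::-1])
```

```text
[0.5412577  0.2258904  0.11380569] [ 3.13977535e+00 -2.09255759e-03 -1.88653948e-01] 0.015127810831176619 (array([-0.001, -0.006,  0.419]), array([ 0.001, -0.001, -0.001]))
```

View pics/w9.png

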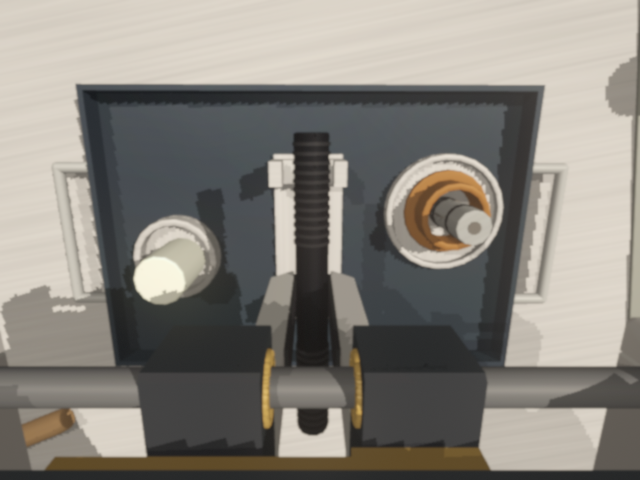

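The stud is parallel to the cradle and over its middle: prongs at x=275 and 340, rod at 312. The roller and the piston in its retainer are standing properly.

Emit:
{"name": "carry_out", "arguments": {
  "motion": "-0.001 -0.008 0.14 0 0 0 0; 0 0 0.12 0 0 0 0; 0 0 0.08 0 0 0 0; 0 0 0.05 0 0 0 0; 0 0 0.025 0 0 0 0; 0 0 0 0 0 0 0; 0 0 0 0 0 0 0"
}}

```text
time: 27.15
tool_pos: [0.5422, 0.229, 0.032]
ee_rot: [3.141, -0.004, -0.187]
wrist_force: [0.3, 0.0, -2.1]
width: 0.0151
finger_force: 30.0
```

Emit:
{"name": "carry_out", "arguments": {
  "motion": "0 0 0.01 0 0 0 0; 0 0 0.01 0 0 0 0; 0 0 0 0 0 0 0; 0 0 0 0 0 0 0"
}}

```text
time: 27.65
tool_pos: [0.5418, 0.2288, 0.0275]
ee_rot: [3.141, -0.003, -0.187]
wrist_force: [-0.5, -1.1, 1.4]
width: 0.0152
finger_force: 30.0
```

Emit:
{"name": "carry_out", "arguments": {
  "motion": "0 0 0 0 0 0 0.25; 0 0 0 0 0 0 0.45; 0 0 0 0 0 0 0.45; 0 0 0 0 0 0 0.45; 0 0 -0.05 0 0 0 0.45; 0 0 -0.2 0 0 0 0.45; 0 0 -0.25 0 0 0 0.45; -0.2 0 -0.2 0 0 0 0.45; -0.25 0 0 0 0 0 0.45; -0.2 0 0 0 0 0 0.45; 0 0 0 0 0 0 0.45; 0 0 0 0 0 0 0.45"
}}

```text
time: 29.15
tool_pos: [0.4142, 0.2532, 0.1675]
ee_rot: [3.141, -0.004, -0.187]
wrist_force: [0.3, -0.1, -0.1]
width: 0.0424
finger_force: 0.0
```

Run:
```python
from h import *
from bench import readout,imaging
import cv2
o=readout.get_obs(); print(o["tool_pos"],o["ee_rot"],o["width"])
t=imaging.snapshot("scene")
b=cv2.resize(t["pixels"][160:360,160:540,::-1],None,fx=2.1,fy=2.1,interpolation=cv2.INTER_CUBIC)
cv2.imwrite("pics/f.png",b)
t=imaging.snapshot("top")
b=cv2.resize(t["pixels"][115:245,105:460,::-1],None,fx=2.25,fy=2.25,interpolation=cv2.INTER_CUBIC)
cv2.imwrite("pics/f2.png",b)
a=cv2.imread("pics/f.png");c=np.zeros((600,800,3),np.uint8)
c[:292,:798]=b[:292,:798]; a=cv2.resize(a,(585,308)); c[292:600,:585]=a; cv2.imwrite("pics/ff.png",c)
```

```text
[0.41417455 0.25315775 0.167515  ] [ 3.14126377 -0.00417138 -0.18692604] 0.0423915636154189
```

View pics/ff.png

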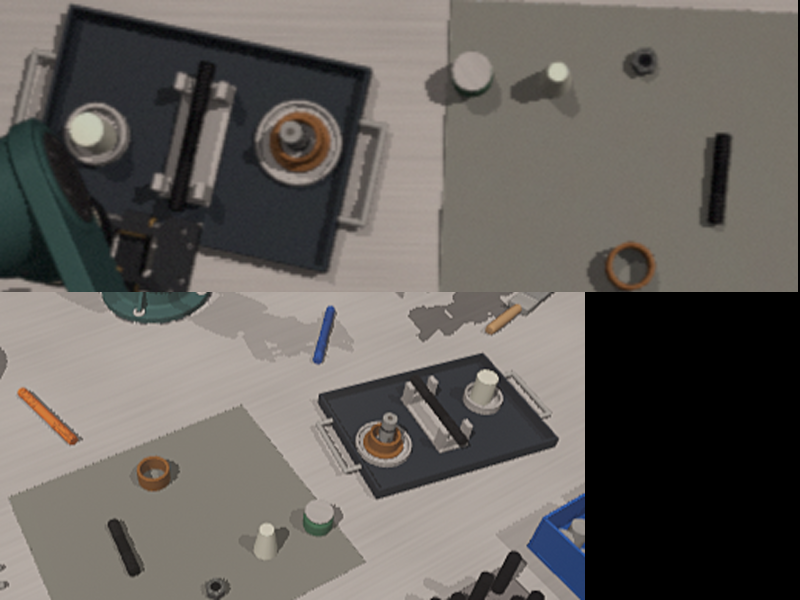

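The stud lies in both forks, from (207,62) to (178,209). The roller, the retainer with the piston and the look-alikes are in place. One check of the stud's centring before handing in.

Run:
```python
from h import *
t=dict(np.load("pics/top0.npz"))
a,b=[world(t,*crop(u,v,2.25,105,115),.034) for u,v in((207,62),(178,209))]
m=(a+b)/2;d=m-[.5409,.2263,.034];c,s=np.cos(-.187),np.sin(-.187)
print(np.linalg.norm(a-b),m,"along",d[0]*c+d[1]*s,"across",-d[0]*s+d[1]*c,np.arctan2((a-b)[1],(a-b)[0]))
```

```text
0.14921762790318288 [0.54204402 0.22493399 0.034     ] along 0.0013780308574614874 across -0.0011295084292428904 -0.1601613128354574
```

Centred to within about 2 mm, so I'm handing in.

```bash
python3 -c "
from bench import robot
print(robot.close_job())"
```

```text
the job is handed in; nothing more can be done
None
```

The caddy is packed and handed in at about 29 s of the 120 s limit; the last pictures show all four parts seated and the look-alikes apparently unmoved, but the hand-in call returned no verdict.

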